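# Fetch the primed lorry from behind the paint containers

## Task

The model lorry stands on the paint rack behind three containers (a jar, a bottle and a can). Move all three containers onto the steel tray, standing upright, without shifting the lorry; then lift the lorry out and set it on its wheels in the middle of the painting turntable. Only then put each container back upright on the very spot of the rack where it stood at the start; do not drop or tip anything over, and leave the other things on the bench alone.

Things in the scene. Friction and masses are not known exactly. Their poses are not given: they have to be found in the camera images.
- jar_mid (a point): round green-glass paint jar with a white lid, the widest of the round containers: body 48 mm across, 83 mm high, then a lid 50 mm across up to 92 mm. Point: on its axis, 46 mm above its underside. z up. It stands at one of the three spots on the rack at the start. About 0.22 kg
- bottle_mid (a point): slim round white plastic bottle: body 40 mm across and straight up to 85 mm, then a shoulder and a black cap 20 mm across up to 101 mm. Point: on its axis, 50 mm above its underside. z up. It stands at one of the three spots on the rack at the start. About 0.14 kg
- can_mid (a point): square aluminium can, 44 x 44 mm and 84 mm high, with a small black round cap near one corner up to 94 mm. Point: on its axis, 46 mm above its underside. z up, x and y square to its sides. It stands at one of the three spots on the rack at the start, nearly square to the rack. About 0.18 kg
- lorry_mid (a point): model lorry in grey primer, 36 mm wide (x), 126 mm long (y, cab to +y), 44 mm high; its box body, 36 mm wide with straight sides, spans y -64 to +20 mm. Point: middle of length and width, 22 mm above the underside. z up. 0.13 kg. At the back of the rack, 4 to 24 mm behind the containers: no finger fits in until they are gone; they can be gripped above its roof
- rack: fixed low plywood board, 160 (x) by 226 mm (y), top 12 mm above the bench, 20 mm high strips at both short ends. Origin at bench level; board spans x -75 to +85 mm; x points away from the robot. Three dark round spots of 57 mm at x -30, y -60, 0, +60 mm: one container on each (within 3 mm), which one varies; 5 to 25 mm between neighbours. Lorry at x +25 mm, lying along y
- tray: fixed shallow steel tray, the side area: 250 mm (x) by 130 mm (y), rim 14 mm high, walls 4 mm thick; inner floor 4 mm above the bench. Origin at the centre, bench level. Lies left or right of the rack
- turntable: fixed painting turntable (does not turn): plywood disc 150 mm across, its top 40 mm above the bench, with a small dark dot in the middle. Origin on its axis, at bench level. Lies on the other side of the rack from the tray
- sanding_block: bystander: cork sanding block 50 x 100 x 30 mm, lying on the bench in front of the rack; origin at the centre of its underside. To be left alone
- brush_pot: bystander: steel pot 72 mm across, 70 mm high, with brushes standing up to 140 mm; origin at the centre of its underside. To be left alone
- paint_pot: bystander: low round paint pot 60 mm across, 42 mm high, black lid; origin at the centre of its underside. To be left alone
Mind the look-alikes: they are no part of the job. Leave any yellow look-alike of the part that bears lorry_mid alone.

How it is judged:
By the outcome, as a careful person would: the job done as asked, in the order asked, and still so for the second after the job is handed in, with the robot touching nothing.
It also fails if it takes over 141 s, if anything falls off the work surface, if the arm or the gripper's body presses on something with over 40 N, if the wrist force passes 120 N, or if a joint passes its speed limit or range.

## Robot

A 6-joint arm with a two-finger parallel gripper is mounted at the origin on the work surface. World frame = base frame: x ahead of the robot, y to its left, z up, the work surface at z = 0. Lengths are in mm, angles in rad, forces in N, time in s.
With the tool pointing down it reaches from about 425 to 950 mm from the base axis. Payload 14.7 kg.
Tool frame: the origin (TCP) lies at the very end of the fingers, on their centre line; the grasp point (between the pads) lies 19 mm behind it (bot.pinch_z is the distance from the TCP to the grasp point, in mm); z points along the fingers, x is the direction in which the jaws open and shut, and the axes are right-handed (so a half turn about z gives the same grasp; the last joint's range is limited). The gripper opens to 85 mm and grips with 20 to 120 N. Pads are 22 mm wide; open, the fingers measure 114 mm over their backs; the gripper's body (76 mm by 85 mm) begins 54 mm behind the grasp point. The pads swing forward as they close: fully open they stand 13 mm farther back than shut.
Start: joints at [1.104, 0.48, 1.596, -0, 1.065, -0.047], TCP at [264.901, 593.565, 197.697] pointing down, gripper open.
Joint ranges: [-2.75, 2.75], [-0.82, 2.05], [0.23, 2.67], [-1.56, 4.7], [0.09, 2.69], [-2.92, 2.92]. Speed limits (rad/s): [1.89, 1.89, 2.39, 3.01, 3.01, 3.01].

## Interface

Orientations are given as [roll, pitch, yaw] about the fixed x, y, z axes, in that order (R = Rz(yaw) Ry(pitch) Rx(roll)).
In Python, from rig import bot gives the robot as it stands. Calls block until the motion is done:
- bot.reach(position, orientation): joint-space move of the TCP to a pose.
- bot.line_to(position, vel=150, attitude=None): straight line of the TCP; attitude=None keeps the orientation; vel is the mean speed in mm/s.
- bot.move_j(angles): joint-space move.
- bot.gripper_to(opening, newtons=None): opening from 0.0 (shut) to 1.0 (fully open); newtons is the grip in N (None keeps the last); returns when the fingers have stopped.
- bot.pause(seconds).
- bot.ik(position, orientation): joint angles nearest the present ones, or None.
- bot.camera(name): name is "scene" or "side" or "wrist"; returns a dict with "image" (480x640x3 uint8, red, green, blue), "fx", "fy", "cx", "cy" (pixels), "k1" (the pictures are not rectified: a ray, as slopes to the right and down, at radius r is drawn at 1 + k1 r^2 times it, then the intrinsics apply), "origin" and "orientation" of the camera in the world; the wrist camera has in their place "mount" (4x4, takes a point from camera to tool coordinates, whose origin is the TCP and whose axes are the tool frame's). Camera axes: x right, y up, looking along -z (the intrinsics and any distortion apply to the point x, -y, -z); pixel columns grow to the right and rows downward; lengths in mm; the calibration is good to about 2 mm. A picture is of the moment at which its call begins: read the wrist's pose just before it. There is no depth.
A pose or a line that the arm cannot do raises bot.PlanningError and nothing moves.
- bot.finish_job(): hands the job in, once; it reports no verdict.
Readings, each from a call of its own:
- bot.current_clock(): time.
- bot.current_q(): joint angles.
- bot.current_joint_vel(): joint speeds.
- bot.current_effort(): joint torques, N m.
- bot.current_position(): TCP position.
- bot.current_tcp_rot(): TCP orientation.
- bot.current_force(): force on the tool from outside, world axes, zero at the start.
- bot.current_moment(): the same for the moment, N m.
- bot.current_opening(): opening from 0.0 (shut) to 1.0 (fully open).
Only numpy, scipy, OpenCV 4.12 (cv2) and the standard library are available. Lean on these libraries where they do the work, as an engineer would, in place of code of your own. Each camera call takes 0.05 s, during which the arm holds its last target.

## Working session

There is one attempt and no reset: what is moved stays moved. The work goes in short steps, each a Python script; the robot and the scene stay as the last script left them, time stands still between calls to the robot, and variables do not carry over. Pictures are saved under pics/ and viewed, and the job is handed in when it is done.

```bash
ls; mkdir -p pics; python3 - <<'E'
from rig import bot
import cv2
for n in ["scene","side","wrist"]:
    c=bot.camera(n); cv2.imwrite(f"pics/{n}0.png",c["image"][:,:,::-1])
    print(n,{k:(v if not hasattr(v,'tolist') else v.tolist()) for k,v in c.items() if k!="image"})
print(bot.current_position(),bot.current_tcp_rot(),bot.current_clock(),bot.pinch_z)
E
```

```text
pics
scene {'fx': 462.84965275056135, 'fy': 462.84965275056135, 'cx': 323.6995886759187, 'cy': 240.55374627665014, 'k1': -0.08806979700593015, 'origin': [1311.1066354920436, 361.70368064474025, 567.1034226764681], 'orientation': [1.0238475033246894, 0.0015050982476829677, 2.070392617453184]}
side {'fx': 528.4614158779482, 'fy': 528.4614158779482, 'cx': 317.36642116784355, 'cy': 236.52219822643832, 'k1': -0.025727521802201978, 'origin': [412.36225886127573, -936.8173107354781, 648.0515275354489], 'orientation': [1.0290451052053227, 0.010257292268313067, -0.22993433861851204]}
wrist {'fx': 343.6095874416523, 'fy': 343.6095874416523, 'cx': 326.95583673598566, 'cy': 236.09740775352344, 'k1': 0.01868265849827646, 'mount': [[0.999998924983242, -0.0009445659262322057, 0.0011215291211012274, -0.050231646134935026], [-0.0005637531751967095, -0.9537511004332072, -0.3005969404448454, -76.69622103450831], [0.0013535932608919603, 0.3005959850324943, -0.9537506076368323, -174.10909192322], [0.0, 0.0, 0.0, 1.0]]}
[264.74622819 593.25829205 197.1968239 ] [-3.14154271e+00  9.58952249e-04  1.15099669e+00] 0.15 18.700000000000003
```

View pics/scene0.png

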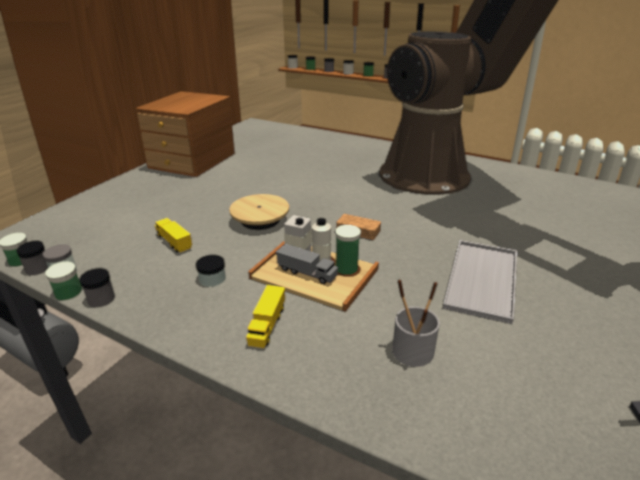

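View pics/side0.png

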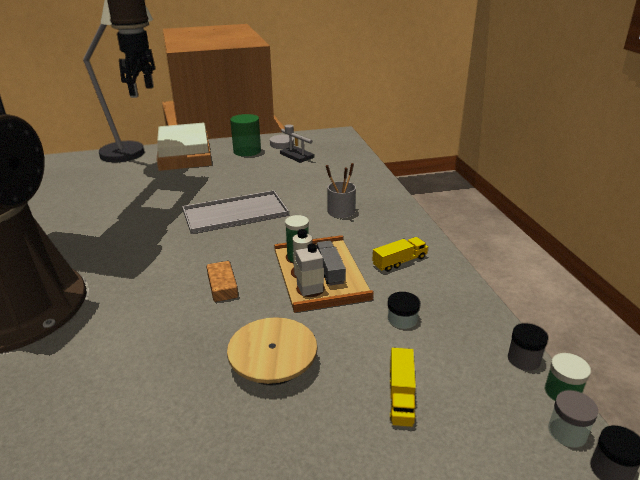

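View pics/wrist0.png

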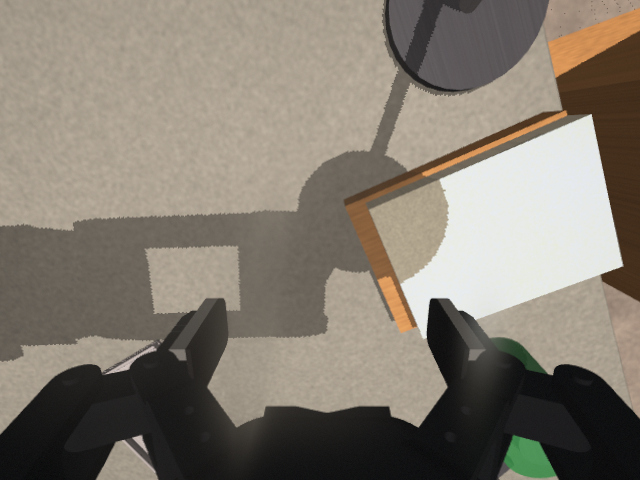

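```bash
cat > h.py <<'E'
from rig import bot
import numpy as np, cv2
from scipy.spatial.transform import Rotation as R
def rot(o): return R.from_euler('xyz',o).as_matrix()
class Cam:
    def __init__(s,name,save=None):
        if name=="wrist": p=np.array(bot.current_position()); o=bot.current_tcp_rot()
        c=bot.camera(name); s.im=c["image"][:,:,::-1].copy(); s.c=c
        s.K=np.array([[c["fx"],0,c["cx"]],[0,c["fy"],c["cy"]],[0,0,1.]]); s.d=np.array([c["k1"],0,0,0,0.])
        if name=="wrist":
            M=np.array(c["mount"]); Rt=rot(o); s.R=Rt@M[:3,:3]; s.o=p+Rt@M[:3,3]
        else: s.R=rot(c["orientation"]); s.o=np.array(c["origin"])
        s.Rc=s.R@np.diag([1,-1,-1.])
        if save: cv2.imwrite("pics/"+save,s.im)
    def ray(s,uv):
        n=cv2.undistortPoints(np.array(uv,float).reshape(-1,1,2),s.K,s.d).reshape(-1,2)
        return np.c_[n,np.ones(len(n))]@s.Rc.T
    def plane(s,uv,z):
        r=s.ray(uv); return s.o+r*((z-s.o[2])/r[:,2])[:,None]
    def proj(s,P):
        P=np.array(P,float).reshape(-1,3); q=(P-s.o)@s.Rc
        return cv2.projectPoints(q,np.zeros(3),np.zeros(3),s.K,s.d)[0].reshape(-1,2)
def tri(a,ua,b,ub):
    ra=a.ray(ua)[0]; rb=b.ray(ub)[0]
    A=np.c_[ra,-rb]; t=np.linalg.lstsq(A,b.o-a.o,rcond=None)[0]
    p=a.o+ra*t[0]; q=b.o+rb*t[1]; return (p+q)/2,np.linalg.norm(p-q)
def down(yaw): return [np.pi,0,yaw]
E
python3 - <<'E'
from h import *
np.set_printoptions(precision=1,suppress=True)
s=Cam("side"); c=Cam("scene")
print("rack side",s.plane([[275,243],[344,237],[371,294],[294,303]],20))
print("rack scene",c.plane([[280,245],[378,264],[345,303],[251,271]],20))
print("tt",s.plane([[272,346]],40),c.plane([[260,207]],40))
print("tray side",s.plane([[183,210],[279,194],[289,214],[193,229]],14))
print("tray scene",c.plane([[461,243],[517,249],[514,318],[445,306]],14))
print("brush",s.plane([[342,216]],0),"sand",s.plane([[222,272]],30),"paint",s.plane([[404,302]],42))
E
```

```text
rack side [[ 544.5   76.6   20. ]
 [ 702.9   63.8   20. ]
 [ 695.8 -156.3   20. ]
 [ 544.6 -147.8   20. ]]
rack scene [[ 586.3 -146.3   20. ]
 [ 551.6   76.1   20. ]
 [ 700.3   72.6   20. ]
 [ 699.8 -143.2   20. ]]
tt [[ 482.9 -277.1   40. ]] [[ 486.2 -270.3   40. ]]
tray side [[342.9 302.7  14. ]
 [596.6 331.9  14. ]
 [602.1 214.6  14. ]
 [364.9 197.6  14. ]]
tray scene [[373.5 207.8  14. ]
 [337.8 327.9  14. ]
 [587.2 361.6  14. ]
 [612.9 238.9  14. ]]
brush [[735.1 196.4   0. ]] sand [[418.6 -24.9  30. ]] paint [[ 737.3 -221.5   42. ]]
```

```bash
python3 - <<'E'
from h import *
np.set_printoptions(precision=1,suppress=True)
bot.reach([490,310,260],down(0)); Cam("wrist","w_tray.png"); print(bot.current_q(),bot.current_clock())
bot.reach([620,5,260],down(0)); Cam("wrist","w_rack.png"); print(bot.current_q(),bot.current_clock(),bot.current_position())
E
```

```text
[0.5 0.3 1.7 0.  1.1 0.5] 1.675
[-0.   0.4  1.6  0.   1.2 -0. ] 2.9833 [619.8   6.5 260. ]
```

View pics/w_tray.png

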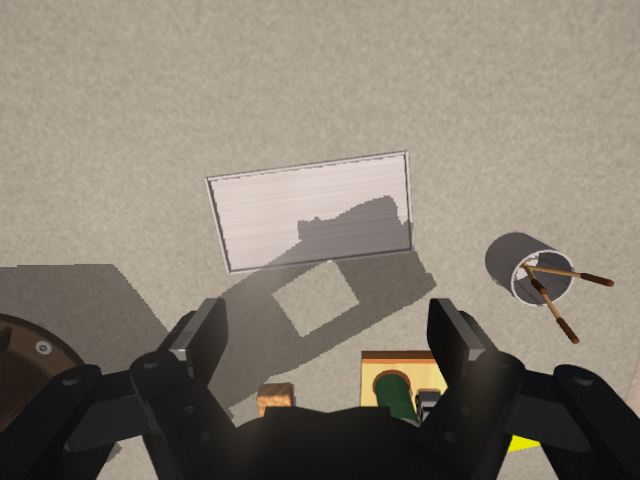

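View pics/w_rack.png

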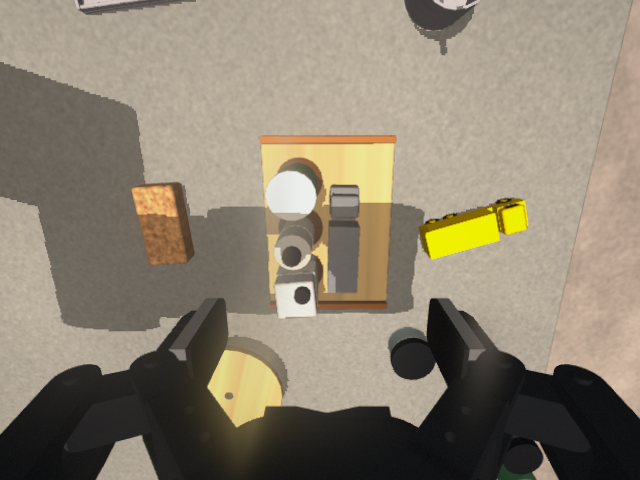

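```bash
python3 - <<'E'
import cv2
a=cv2.imread("pics/w_rack.png")[125:325,240:410]
cv2.imwrite("pics/rackc.png",cv2.resize(a,None,fx=3,fy=3,interpolation=cv2.INTER_CUBIC))
E
```

```text
(no output)
```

View pics/rackc.png

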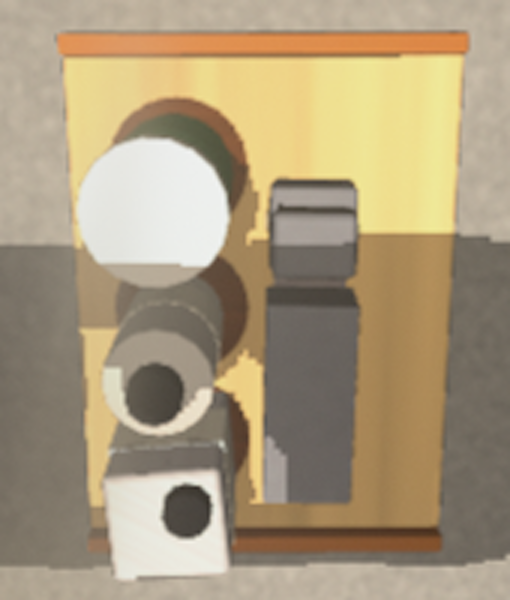

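```bash
python3 - <<'E'
from h import *
np.set_printoptions(precision=1,suppress=True)
import types
# rebuild w_rack cam from current (unmoved) pose
w=Cam("wrist"); s=Cam("side","side1.png"); c=Cam("scene","scene1.png")
f=lambda p:np.array(p,float)/3+[240,125]
print("jar",w.plane(f([[153,212]]),104))
print("bottle",w.plane(f([[155,394]]),113))
k=w.plane(f([[105,478],[225,470],[232,570],[115,578]]),96);print("can",k,k.mean(0))
l=w.plane(f([[267,303],[357,303],[352,502],[262,502]]),56);print("lorry box",l,l.mean(0))
print("strip z20",w.plane(f([[60,33],[468,33],[440,532],[90,532]]),20))
print("board z12",w.plane(f([[66,57],[464,57],[443,500],[86,500]]),12))
for n,p in dict(jar=[590,20,104],bot=[592,-42,113]).items(): print(n,s.proj(p),c.proj(p))
print("jar s",s.plane([[297,222]],104),"bot",s.plane([[302,235]],113))
from h import Cam
E
python3 - <<'E'
import cv2
a=cv2.imread("pics/side1.png")[200:320,250:400]
b=cv2.imread("pics/scene1.png")[200:310,240:390]
cv2.imwrite("pics/sc.png",cv2.resize(a,None,fx=5,fy=5,interpolation=cv2.INTER_CUBIC))
cv2.imwrite("pics/cc.png",cv2.resize(b,None,fx=5,fy=5,interpolation=cv2.INTER_CUBIC))
E
```

```text
jar [[584.8  19.9 104. ]]
bottle [[584.6 -39.6 113. ]]
can [[ 563.9  -78.4   96. ]
 [ 607.   -75.2   96. ]
 [ 609.3 -115.7   96. ]
 [ 565.8 -119.1   96. ]] [586.5 -97.1  96. ]
lorry box [[ 622.1  -24.3   56. ]
 [ 656.4  -24.2   56. ]
 [ 656.9 -108.    56. ]
 [ 620.4 -108.1   56. ]] [639.  -66.1  56. ]
strip z20 [[ 542.3   73.4   20. ]
 [ 699.3   73.7   20. ]
 [ 700.3 -140.9   20. ]
 [ 543.5 -141.3   20. ]]
board z12 [[ 542.6   64.1   12. ]
 [ 699.9   64.4   12. ]
 [ 702.3 -129.1   12. ]
 [ 540.9 -129.5   12. ]]
jar [[298.6 220. ]] [[346.9 231.1]]
bot [[305.6 230.7]] [[319.2 220.4]]
jar s [[585.1  12.6 104. ]] bot [[581.6 -56.8 113. ]]
```

View pics/sc.png

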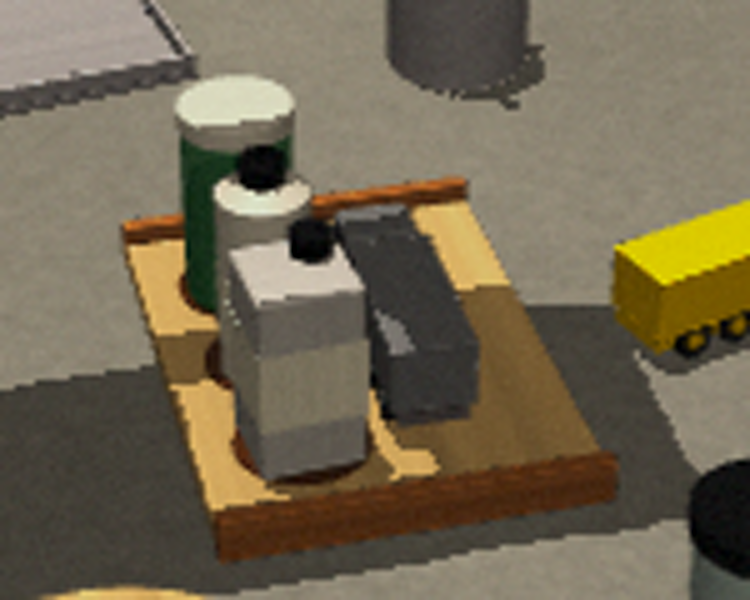

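View pics/cc.png

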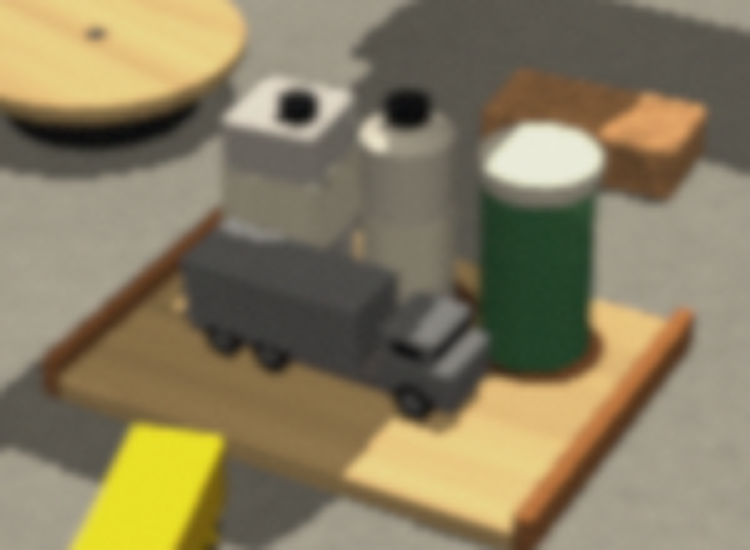

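```bash
python3 - <<'E'
from h import *
np.set_printoptions(precision=1,suppress=True)
w=Cam("wrist")
w.o=w.o-np.array(bot.current_position())+[490,311,260]
k=w.plane([[207,178],[407,152],[411,249],[230,273]],14);print(k,k.mean(0))
w=Cam("wrist"); print("tt",w.plane([[229,396]],40)); print(bot.current_position(),bot.current_tcp_rot())
E
```

```text
[[344.3 328.8  14. ]
 [584.9 360.1  14. ]
 [599.1 237.8  14. ]
 [361.7 203.5  14. ]] [472.5 282.5  14. ]
tt [[ 483.2 -277.3   40. ]]
[619.9   5.8 260.1] [-3.1 -0.   0. ]
```

```bash
cat >> h.py <<'E'
def T(dx,dy,c=(474,282),a=.135): return np.array([c[0]+dx*np.cos(a)-dy*np.sin(a),c[1]+dx*np.sin(a)+dy*np.cos(a)])
RACK=dict(jar=(585,20,60,0.),bottle=(584.8,-39.5,58,0.),can=(586.5,-97,58,.065))
TRAY=dict(jar=T(-75,28),bottle=T(0,-28),can=T(75,28))
def st(m): print(m,np.round(bot.current_clock(),1),np.round(bot.current_position(),1),"op",np.round(bot.current_opening(),3),"F",np.round(bot.current_force(),1))
def pick(x,y,z,a,n=40,hi=45):
    bot.reach([x,y,z+hi],down(a)); bot.line_to([x,y,z],vel=120); st("at")
    bot.gripper_to(0,n); st("grip")
    bot.line_to([x,y,z+40],vel=120); st("lift")
def place(x,y,z,a,op=1.0,hi=50):
    bot.reach([x,y,z+40],down(a)); bot.line_to([x,y,z+8],vel=150); bot.line_to([x,y,z+.5],vel=30); bot.pause(.2); st("down")
    bot.gripper_to(op); st("open")
    bot.line_to([x,y,z+hi],vel=180)
E
python3 - <<'E'
from h import *
x,y,z,a=RACK['jar']; pick(x,y,z,a)
Cam("side","side_j.png")
E
```

```text
at 4.4 [585.8  19.9  60.9] op 0.997 F [ 0.5  0.5 -0. ]
grip 4.9 [585.5  20.   61.1] op 0.562 F [-2.8  0.1 11.1]
lift 5.4 [585.  20. 100.] op 0.56 F [-0.8 -0.8 -2.6]
```

View pics/side_j.png

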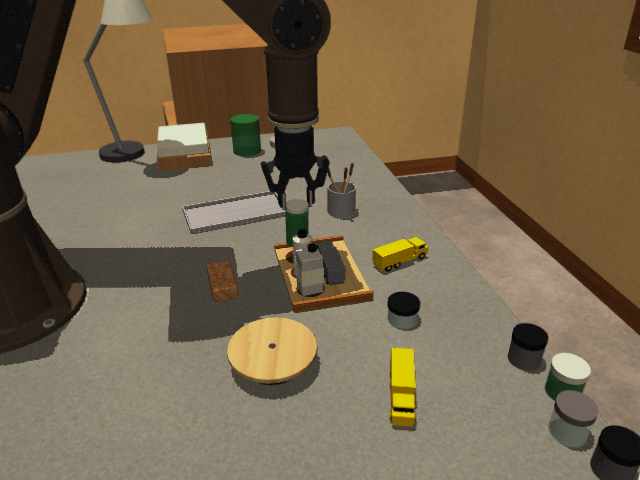

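```bash
python3 - <<'E'
from h import *
x,y=TRAY['jar']; place(x,y,52,0)
x,y,z,a=RACK['bottle']; pick(x,y,z,a,30)
Cam("side","side_b.png")
x,y=TRAY['bottle']; place(x,y,50,0)
bot.reach([600,0,200],down(0)); Cam("wrist","w2.png");Cam("side","side_b2.png")
E
```

```text
down 7.7 [396.6 300.1  53.2] op 0.558 F [-0.4 -1.3  6.6]
open 8.1 [395.9 299.6  52.5] op 1.0 F [-0.2 -0.1  0.2]
at 10.5 [584.8 -39.   58.1] op 1.0 F [-0.1 -0.1 -1. ]
grip 11.0 [585.2 -39.6  58.8] op 0.437 F [-1.6 -0.2  8.7]
lift 11.5 [584.8 -39.5  98. ] op 0.441 F [-0.  -0.7 -1.4]
down 13.7 [478.2 254.4  50.8] op 0.438 F [0.7 0.1 4.6]
open 14.3 [477.7 254.2  50.4] op 1.001 F [-0.2 -0.6 -0.3]
```

View pics/w2.png

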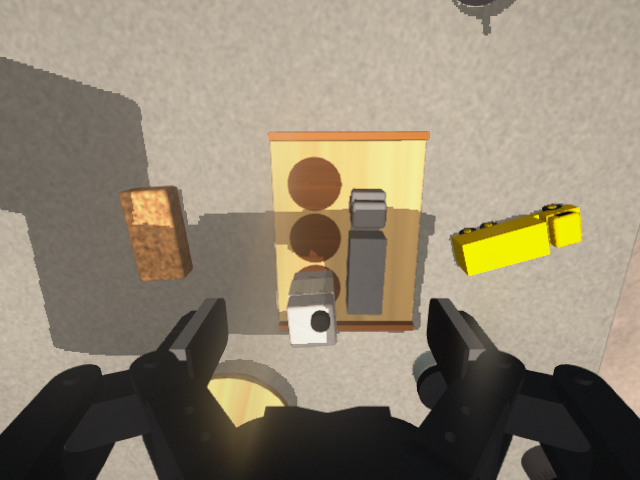

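View pics/side_b2.png

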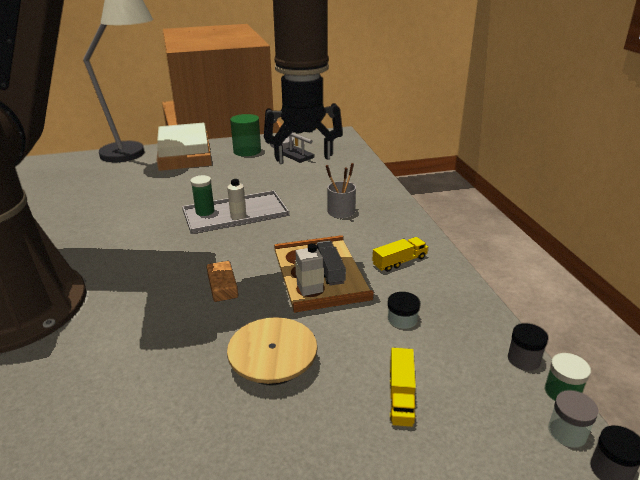

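```bash
python3 - <<'E'
from h import *
np.set_printoptions(precision=1,suppress=True)
w=Cam("wrist")
print(w.plane([[314.5,184],[315,239.5]],12))
a=w.im[260:360,270:360]; cv2.imwrite("pics/can.png",cv2.resize(a,None,fx=6,fy=6,interpolation=cv2.INTER_CUBIC))
E
```

```text
[[585.9  21.3  12. ]
 [586.  -40.1  12. ]]
```

View pics/can.png

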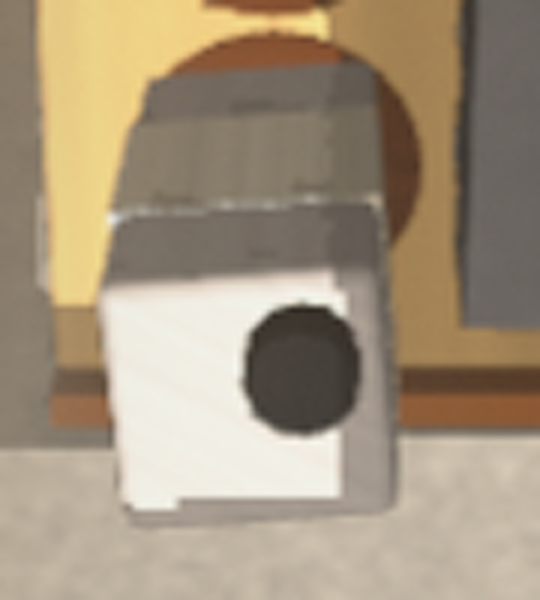

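```bash
python3 - <<'E'
from h import *
np.set_printoptions(precision=3,suppress=True)
w=Cam("wrist")
k=w.plane(np.array([[103,287],[386,265],[398,508],[126,525.]])/6+[270,260],96)[:,:2];print(k,k.mean(0))
d=lambda p,q:np.arctan2(*(q-p)[::-1])
print(d(k[0],k[1]),d(k[3],k[2]),d(k[3],k[0])-np.pi/2,d(k[2],k[1])-np.pi/2)
E
```

```text
[[ 563.52   -77.957]
 [ 606.226  -74.144]
 [ 608.462 -116.606]
 [ 565.803 -119.805]] [586.003 -97.128]
0.08904479577209656 0.0748562607081807 0.05449462079725431 0.05261936398875888
```

Can at (586.2, -97.1), yaw about 0.065. Moving it, then looking at the lorry.

```bash
python3 - <<'E'
from h import *
x,y,z,a=RACK['can']; pick(x,y,z,a,35)
x,y=TRAY['can']; place(x,y,50,a)
bot.reach([625,-10,200],down(0)); Cam("wrist","w3.png");Cam("side","side_c.png");st("")
E
python3 - <<'E'
import cv2
a=cv2.imread("pics/w3.png")[110:350,220:400]
cv2.imwrite("pics/w3c.png",cv2.resize(a,None,fx=2.5,fy=2.5,interpolation=cv2.INTER_CUBIC))
E
```

```text
at 17.2 [587.  -96.5  58.6] op 0.995 F [-0.4  0.3 -0.4]
grip 17.7 [586.8 -97.2  58.9] op 0.486 F [-3.  -0.   9.8]
lift 18.2 [586.5 -97.   98. ] op 0.494 F [-0.4  0.6 -1.5]
down 20.7 [544.9 320.1  50.9] op 0.488 F [-0.6 -0.6  5. ]
open 21.2 [544.4 319.8  50.4] op 0.999 F [ 0.3  0.7 -0.3]
 23.0 [624.8  -8.7 199.5] op 0.998 F [ 0.6 -0.4  0.1]
```

View pics/w3c.png

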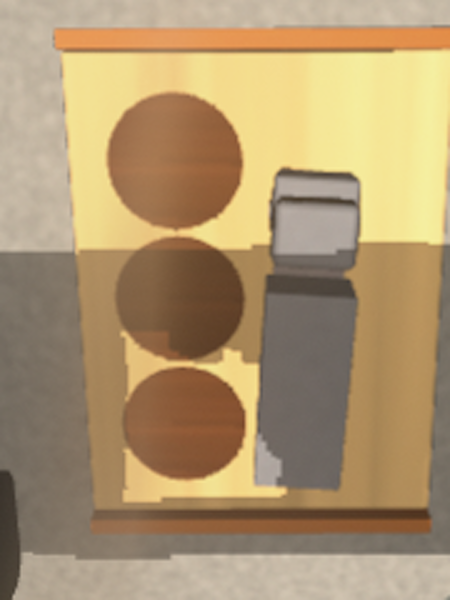

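View pics/side_c.png

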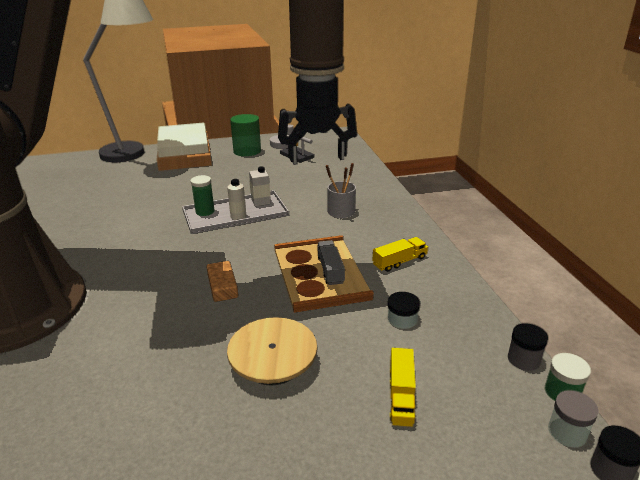

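```bash
python3 - <<'E'
from h import *
np.set_printoptions(precision=3,suppress=True)
w=Cam("wrist")
f=lambda p:np.array(p,float)/2.5+[220,110]
k=w.plane(f([[266,292],[357,297],[341,489],[254,485]]),56)[:,:2];print(k,k.mean(0))
d=lambda p,q:np.arctan2(*(q-p)[::-1])
print(d(k[0],k[1]),d(k[3],k[2]),d(k[3],k[0])-np.pi/2,d(k[2],k[1])-np.pi/2)
print("spots",w.plane(f([[175,160],[180,298],[185,423]]),12))
print(w.plane(f([[275,170],[358,176]]),30))
c=Cam("scene"); 
E
```

```text
[[ 624.165  -23.006]
 [ 659.206  -24.926]
 [ 655.337 -107.7  ]
 [ 619.342 -105.957]] [639.512 -65.397]
-0.05474234164791179 -0.04840573697980437 -0.05807600310026473 -0.046710643302440014
spots [[586.008  21.572  12.   ]
 [586.361 -38.439  12.   ]
 [586.962 -98.294  12.   ]]
[[627.613  20.039  30.   ]
 [660.718  17.722  30.   ]]
```

```bash
python3 - <<'E'
from h import *
Cam("scene","scene3.png")
L=[]
for n in ["side1","side_j","side_b","side_b2","side_c"]:
    a=cv2.imread(f"pics/{n}.png")[225:315,290:380]; L.append(cv2.resize(a,None,fx=2.9,fy=2.9,interpolation=cv2.INTER_CUBIC))
L.append(np.zeros_like(L[0]))
cv2.imwrite("pics/cmp.png",np.vstack([np.hstack(L[:3]),np.hstack(L[3:])]))
L=[cv2.resize(cv2.imread(f"pics/{n}.png")[225:305,250:380],None,fx=3,fy=3,interpolation=cv2.INTER_CUBIC) for n in ["scene0","scene3"]]
cv2.imwrite("pics/cmp2.png",np.hstack(L))
E
```

```text
(no output)
```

View pics/cmp.png

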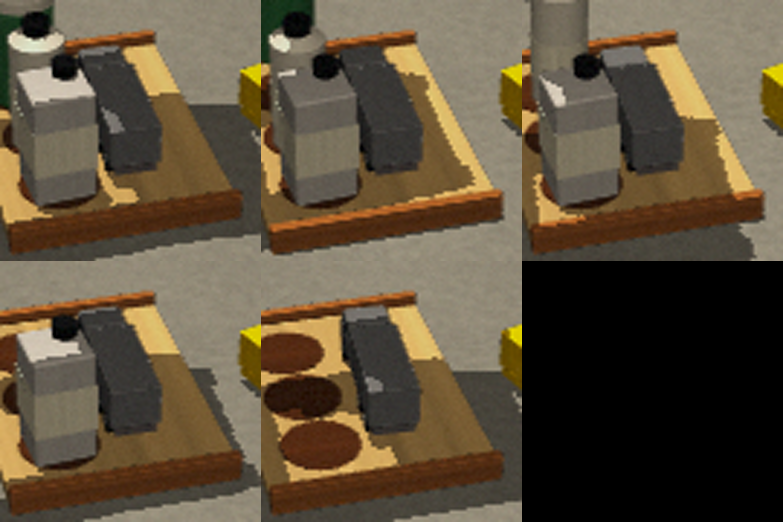

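View pics/cmp2.png

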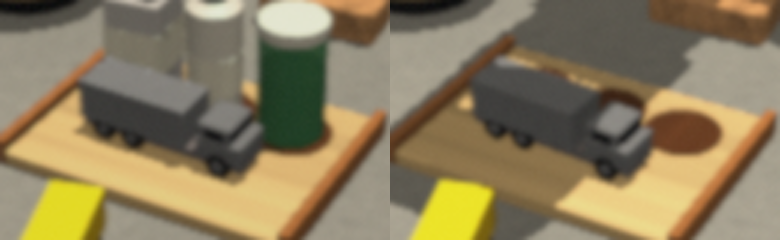

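```bash
python3 - <<'E'
import cv2,numpy as np
g=lambda n:cv2.imread(f"pics/{n}.png")
for A,names,rois in [("side1",["side_j","side_b","side_b2","side_c"],dict(lorry=(318,240,345,290),rear=(326,268,348,290),brush=(325,185,360,220),yel=(370,236,430,272),rackr=(350,285,378,304))),("scene0",["scene1","scene3"],dict(lorry=(275,245,340,285),brush=(390,305,445,365),yel=(245,285,290,345),rackc=(335,285,360,305),lfront=(315,258,340,285),lrear=(275,245,300,272)))]:
  a=g(A)
  for n in names:
    b=g(n)
    for k,(x0,y0,x1,y1) in rois.items():
      t=cv2.Canny(a[y0:y1,x0:x1],40,120)
      h=lambda im:np.hypot(cv2.Sobel(im,5,1,0),cv2.Sobel(im,5,0,1))
      G=lambda im:h(cv2.GaussianBlur(cv2.cvtColor(im,6),(0,0),.8).astype(np.float32))
      m=cv2.matchTemplate(G(b)[y0-6:y1+6,x0-6:x1+6],G(a)[y0:y1,x0:x1],cv2.TM_CCOEFF_NORMED)
      _,v,_,(mx,my)=cv2.minMaxLoc(m)
      def sub(l,c,r): return .5*(l-r)/(l-2*c+r+1e-9)
      sx=sub(m[my,mx-1],v,m[my,mx+1]) if 0<mx<12 else 0; sy=sub(m[my-1,mx],v,m[my+1,mx]) if 0<my<12 else 0
      print(n,k,round(mx-6+sx,2),round(my-6+sy,2),round(float(v),2))
L=[]
for n in ["side1","side_b2","side_c"]:
    a=g(n)[232:300,305:360]; L.append(cv2.resize(a,None,fx=4.8,fy=8,interpolation=cv2.INTER_CUBIC))
cv2.imwrite("pics/cmp3.png",np.hstack(L))
E
```

```text
side_j lorry -0.09 0.05 0.69
side_j rear -0.06 -0.27 0.6
side_j brush 0.01 0.01 1.0
side_j yel 0.02 -0.0 0.98
side_j rackr 0.3 1.01 0.62
side_b lorry -0.15 0.16 0.7
side_b rear -0.08 -0.26 0.61
side_b brush 0.05 0.09 0.81
side_b yel 0.01 -0.0 0.97
side_b rackr 0.37 0.39 0.51
side_b2 lorry -0.11 -0.01 0.8
side_b2 rear -0.08 -0.27 0.61
side_b2 brush 0.0 0.0 1.0
side_b2 yel 0.01 -0.01 0.98
side_b2 rackr -6 0.87 0.53
side_c lorry -0.17 0.22 0.68
side_c rear -0.83 -0.6 0.93
side_c brush -0.0 0.01 1.0
side_c yel 0.04 0.0 0.99
side_c rackr 0.01 -0.0 0.99
scene1 lorry 0.23 -0.27 0.63
scene1 brush -0.0 -0.01 1.0
scene1 yel 0.02 0.01 0.91
scene1 rackc -0.01 0.02 1.0
scene1 lfront 0.13 0.0 0.86
scene1 lrear 0.65 0.33 0.46
scene3 lorry 0.53 0.0 0.51
scene3 brush -0.0 -0.0 1.0
scene3 yel 0.03 0.02 0.9
scene3 rackc -0.01 0.01 1.0
scene3 lfront -0.38 0.83 0.74
scene3 lrear 0.86 0.16 0.53
```

View pics/cmp3.png

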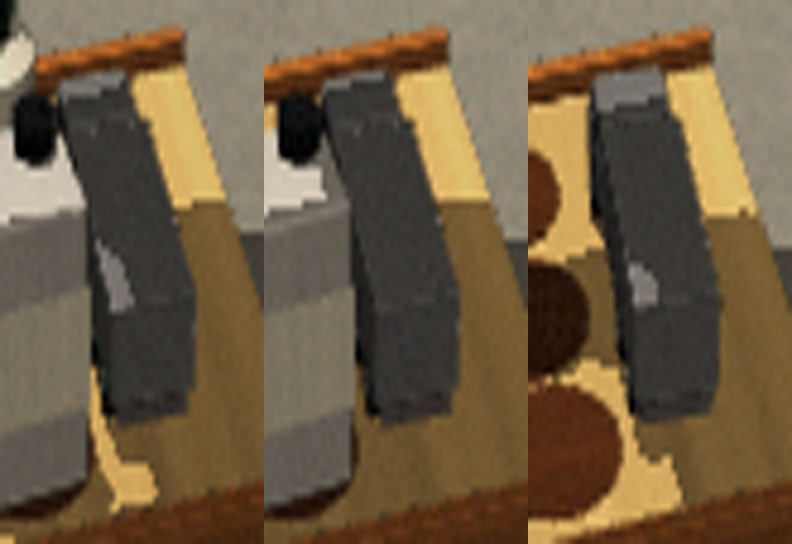

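```bash
python3 - <<'E'
from h import *
np.set_printoptions(precision=2,suppress=True)
bot.reach([490,-240,220],down(0)); bot.pause(.2); w=Cam("wrist","w_tt.png"); st("")
s=Cam("side"); c=Cam("scene")
g=cv2.cvtColor(w.im,6)
for nm,cam,guess in [("w",w,w.proj([484,-276,40])[0]),("s",s,s.proj([484,-276,40])[0]),("c",c,c.proj([484,-276,40])[0])]:
    g=cv2.cvtColor(cam.im,6).astype(float); u,v=guess.astype(int); r=9
    p=g[v-r:v+r+1,u-r:u+r+1]; d=np.clip(np.median(p)-25-p,0,None); yy,xx=np.mgrid[-r:r+1,-r:r+1]
    uv=[u+(d*xx).sum()/d.sum(),v+(d*yy).sum()/d.sum()]; print(nm,guess,uv,cam.plane([uv],40))
E
```

```text
24.5 [ 490.6 -239.2  219.8] op 1.0 F [0.2 0.6 0.2]
w [320.71 237.6 ] [np.float64(318.9080406654344), np.float64(238.09889094269872)] [[ 482.05 -276.58   40.  ]]
s [272.58 345.46] [np.float64(271.8651202749141), np.float64(345.38573883161513)] [[ 482.88 -275.55   40.  ]]
c [258.65 206.15] [np.float64(258.4026845637584), np.float64(206.33557046979865)] [[ 485.12 -275.97   40.  ]]
```

View pics/w_tt.png

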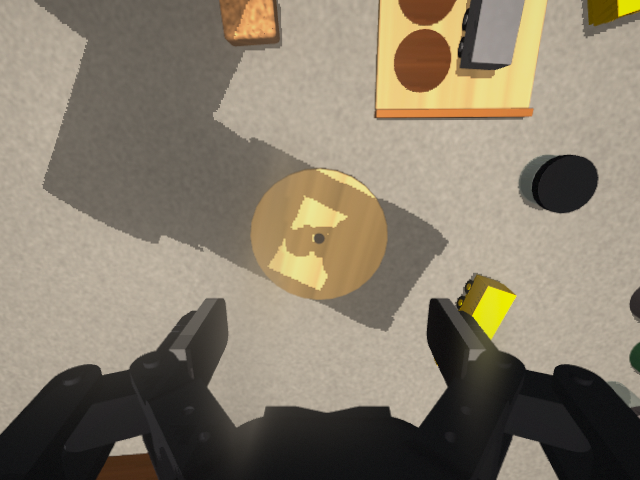

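```bash
python3 - <<'E'
from h import *
a=-.052; x,y=640.7,-40.4
bot.reach([x,y,110],down(a)); bot.pause(.1); Cam("side","side_l0.png")
bot.line_to([x,y,18],vel=100); st("at")
bot.gripper_to(0,25); st("grip")
bot.line_to([x,y,90],vel=80); st("lift")
Cam("side","side_l.png"); Cam("scene","scene_l.png")
E
```

```text
at 26.8 [641.2 -40.4  18.6] op 1.002 F [-0.9 -0.2  0.2]
grip 27.4 [640.9 -40.4  18.4] op 0.406 F [-1.3  0.9  5. ]
lift 28.4 [640.3 -40.3  89.5] op 0.405 F [ 0.6  0.1 -1.3]
```

View pics/scene_l.png

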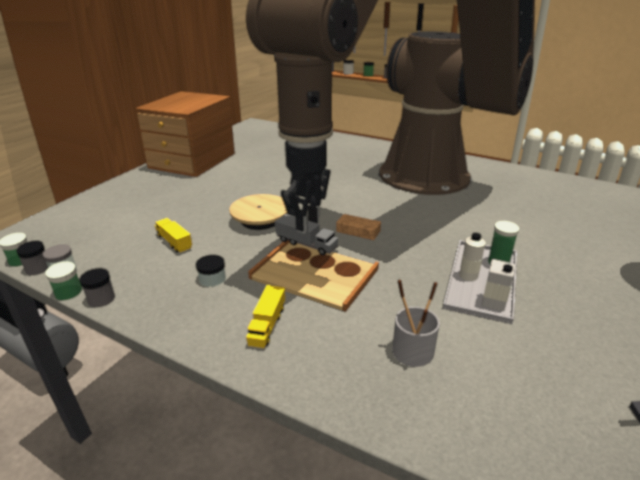

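```bash
python3 - <<'E'
from h import *
x,y=482.9,-273.2
bot.reach([x,y,95],down(0)); bot.line_to([x,y,54],vel=100); st("pre"); bot.line_to([x,y,46.3],vel=25); bot.pause(.3); st("down")
bot.gripper_to(1.0); st("open"); bot.line_to([x,y,150],vel=120)
bot.reach([490,-230,220],down(0)); bot.pause(.2); Cam("wrist","w_l2.png"); Cam("side","side_l2.png"); Cam("scene","scene_l2.png"); st("")
im=cv2.imread("pics/w_l2.png")[160:340,220:420]; a=cv2.resize(im,None,fx=3,fy=3,interpolation=cv2.INTER_CUBIC); cv2.imwrite("pics/w_l2c.png",a)
E
```

```text
pre 30.2 [ 483.2 -272.8   54. ] op 0.406 F [ 0.3  0.3 -0.1]
down 30.9 [ 483.1 -273.3   46.4] op 0.406 F [0.6 0.4 2.6]
open 31.5 [ 482.9 -273.2   46.3] op 1.002 F [-0.   0.8 -0.4]
 33.3 [ 489.6 -230.1  219.2] op 1.003 F [0.3 0.  0.1]
```

View pics/w_l2c.png

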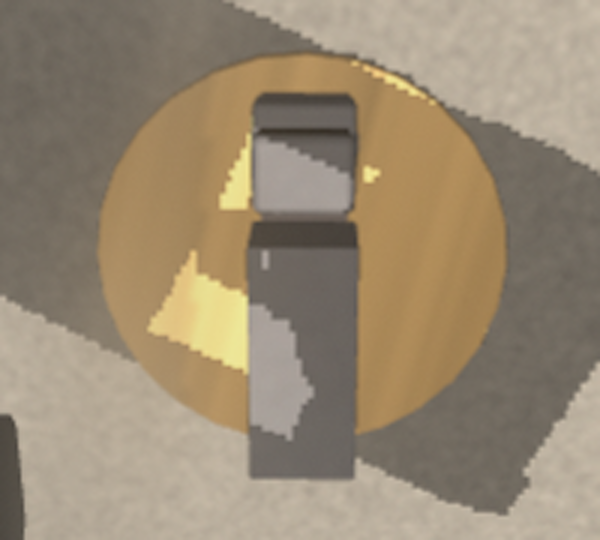

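View pics/side_l2.png

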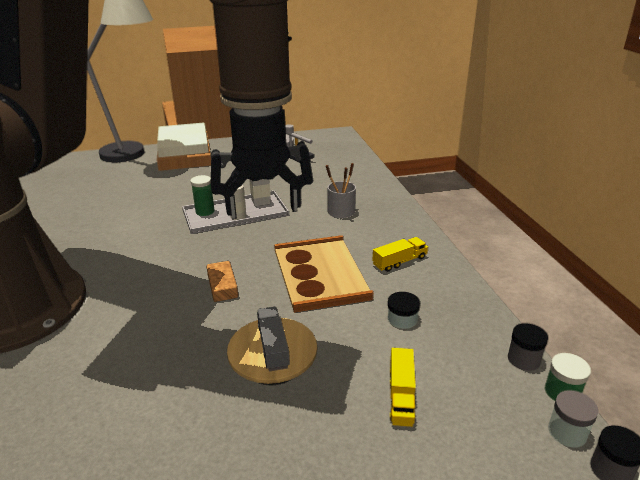

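```bash
python3 - <<'E'
from h import *
np.set_printoptions(precision=2,suppress=True)
w=Cam("wrist")
k=w.plane(np.array([[249,247],[357,247],[354,478],[250,478.]])/3+[220,160],84);print(k,k.mean(0),"mid",k.mean(0)+[0,22,0])
bot.reach([520,340,250],down(0)); bot.pause(.2); st(""); w=Cam("wrist","w_t2.png")
u=w.proj([T(75,28).tolist()+[88]])[0].astype(int); print(u)
y0,x0=u[1]-45,u[0]-45; print(x0,y0)
cv2.imwrite("pics/can2.png",cv2.resize(w.im[y0:y0+90,x0:x0+90],None,fx=6,fy=6,interpolation=cv2.INTER_CUBIC))
E
```

```text
[[ 466.67 -257.4    84.  ]
 [ 500.85 -257.38   84.  ]
 [ 500.69 -340.27   84.  ]
 [ 465.3  -340.3    84.  ]] [ 483.38 -298.84   84.  ] mid [ 483.38 -276.84   84.  ]
 35.6 [520.4 339.3 250. ] op 1.001 F [0.4 0.  1. ]
[350 226]
305 181
```

View pics/w_t2.png

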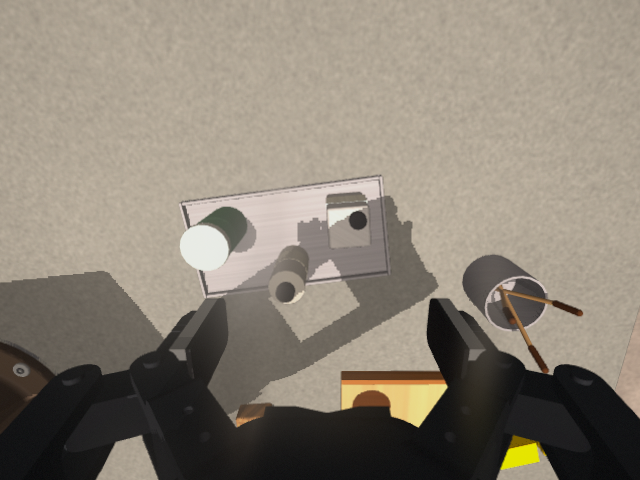

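View pics/can2.png

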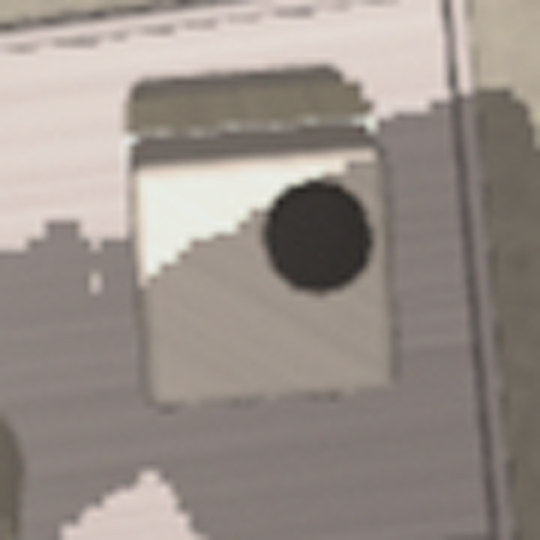

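```bash
python3 - <<'E'
from h import *
np.set_printoptions(precision=2,suppress=True)
w=Cam("wrist")
k=w.plane(np.array([[135,165],[378,148],[395,385],[155,405.]])/6+[305,181],88)[:,:2];print(k,k.mean(0))
d=lambda p,q:np.arctan2(*(q-p)[::-1])
print(d(k[0],k[1]),d(k[3],k[2]),d(k[3],k[0])-np.pi/2,d(k[2],k[1])-np.pi/2)
print("jar",w.plane([[205,247]],96),TRAY['jar'],"bottle",w.plane([[286,292]],105),TRAY['bottle'],TRAY['can'])
E
```

```text
[[520.87 338.82]
 [561.28 341.69]
 [565.7  300.01]
 [524.34 296.36]] [543.05 319.22]
0.07095591772513923 0.08803665434571709 0.0814756486044379 0.10571126883052573
jar [[397.23 300.88  96.  ]] [395.91 299.65] bottle [[478.28 255.09 105.  ]] [477.77 254.25] [544.55 319.84]
```

```bash
python3 - <<'E'
from h import *
for n,f,dz in [("can",35,50),("bottle",30,50),("jar",40,52)]:
    x,y=TRAY[n]; X,Y,Z,a=RACK[n]
    pick(x,y,dz,a,f,hi=55)
    if n=="can": Cam("scene","scene_rc.png")
    place(X,Y,Z,a,hi=60)
bot.reach([600,0,200],down(0)); bot.pause(.2); Cam("wrist","w5.png"); Cam("side","side5.png"); Cam("scene","scene5.png"); st("")
E
```

```text
at 36.9 [545.1 320.3  51. ] op 0.999 F [0.6 0.7 0.1]
grip 37.4 [544.8 320.1  50.9] op 0.492 F [-3.4 -0.5 10. ]
lift 37.9 [544.6 319.9  90. ] op 0.489 F [-0.2  0.3 -1.1]
down 40.5 [586.9 -97.1  58.9] op 0.489 F [-0.3  0.3  6.2]
open 41.0 [586.5 -97.   58.4] op 0.999 F [-0.2  0.3 -0. ]
at 43.4 [478.1 254.   50.2] op 0.999 F [-0.5  0.3  0.2]
grip 43.9 [478.2 254.5  50.8] op 0.443 F [-1.4 -0.2 10.1]
lift 44.4 [477.8 254.3  90. ] op 0.441 F [ 0.  -0.7 -1.6]
down 46.6 [585.2 -39.6  58.9] op 0.441 F [0.1 0.8 5.3]
open 47.1 [584.7 -39.5  58.4] op 1.001 F [ 0.5 -0.1 -1. ]
at 49.6 [396.3 299.4  52.2] op 1.001 F [ 0.3 -0.3  0.3]
grip 50.1 [396.3 300.   52.9] op 0.56 F [-1.6 -0.5 12.7]
lift 50.6 [396.  299.7  92. ] op 0.56 F [-0.3  0.4 -2.5]
down 52.8 [585.6  20.   61. ] op 0.553 F [-0.1  1.8  6.5]
open 53.3 [584.9  20.   60.4] op 0.999 F [-0.7  0.2  0.4]
 54.6 [5.994e+02 2.000e-01 1.990e+02] op 1.001 F [ 0.2  1.2 -1. ]
```

View pics/w5.png

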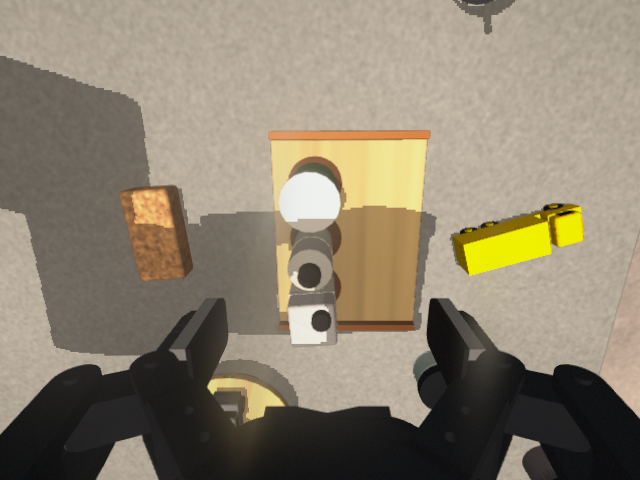

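View pics/side5.png

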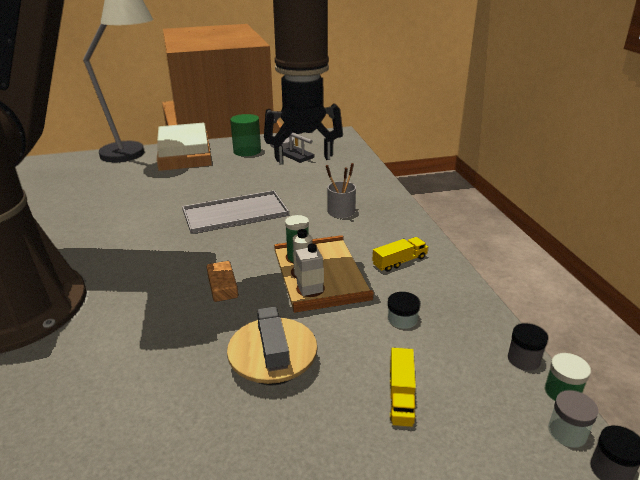

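View pics/scene5.png

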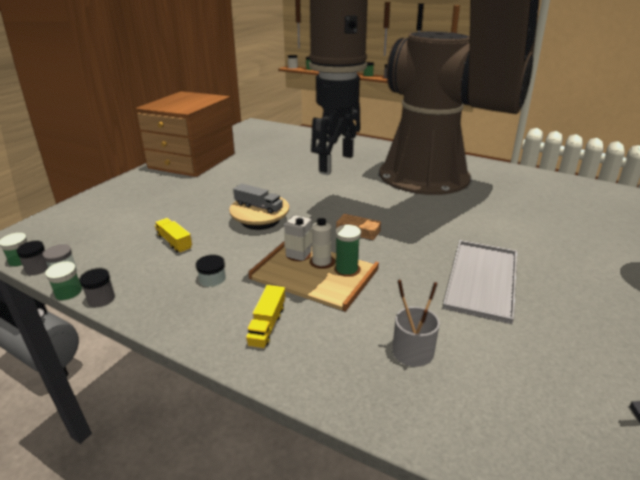

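```bash
python3 - <<'E'
from h import *
np.set_printoptions(precision=2,suppress=True)
g=lambda n:cv2.imread(f"pics/{n}.png")
L=[]
for A,B,(x0,y0,x1,y1) in [("side1","side5",(270,205,350,305)),("scene0","scene5",(270,205,370,285))]:
    L.append(np.hstack([cv2.resize(g(n)[y0:y1,x0:x1],(390,300),interpolation=cv2.INTER_CUBIC) for n in (A,B)]))
cv2.imwrite("pics/fin.png",np.vstack(L))
w=Cam("wrist"); im=w.im
hsv=cv2.cvtColor(im[165:235,270:350],40); m=((hsv[...,1]<60)&(hsv[...,2]>120)).astype(np.uint8)
n,l,s,c=cv2.connectedComponentsWithStats(m); i=1+s[1:,4].argmax(); b=s[i]; print(b)
print("jar",w.plane([[270+b[0]+b[2]/2-.5,165+b[1]+b[3]/2-.5]],104))
cv2.imwrite("pics/w5c.png",cv2.resize(im[240:360,270:360],None,fx=5,fy=5,interpolation=cv2.INTER_CUBIC))
E
```

```text
[   8    6   62   64 3031]
jar [[584.57  19.83 104.  ]]
```

View pics/fin.png

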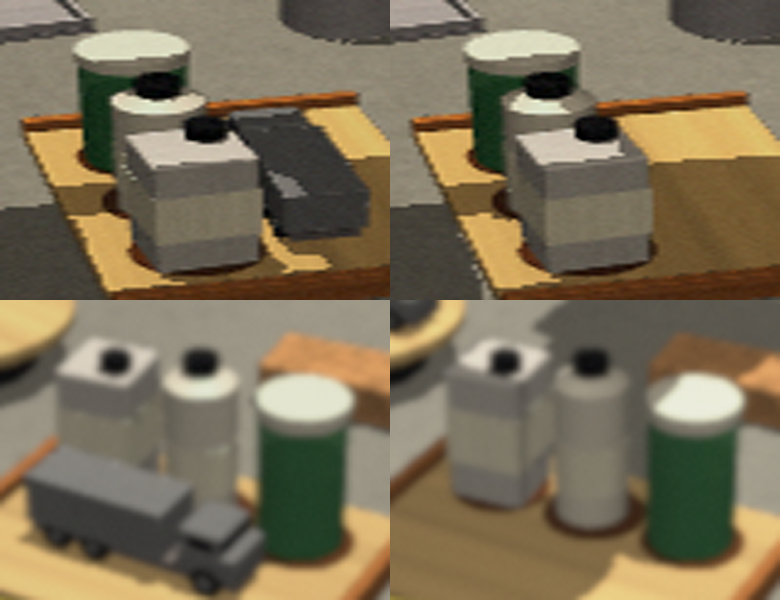

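View pics/w5c.png

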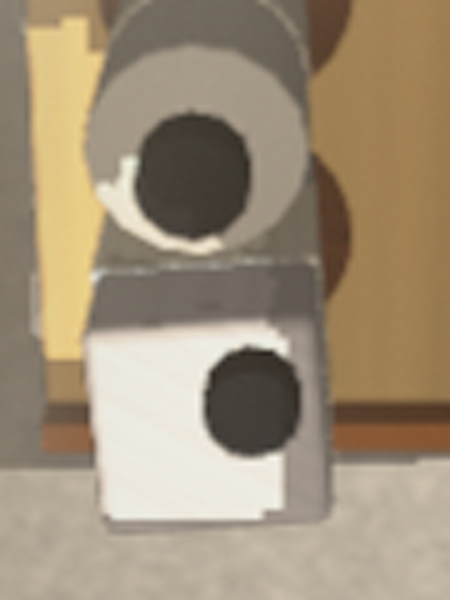

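```bash
python3 - <<'E'
from h import *
np.set_printoptions(precision=2,suppress=True)
w=Cam("wrist"); f=lambda p:np.array(p,float)/5+[270,240]
print("bottle",w.plane(f([[193,175]]),113)); k=w.plane(f([[87,340],[320,323],[330,518],[105,532]]),96); print("can",k.mean(0),k[1]-k[0])
bot.finish_job()
E
```

```text
bottle [[584.42 -39.15 113.  ]]
can [585.88 -97.82  96.  ] [42.19  3.49  0.  ]
the job is handed in; nothing more can be done
```

I finished the job and handed it in at about 55 s, but the lorry was nudged slightly while I was clearing the containers. The jar, then the bottle, then the can went onto the tray. The grey lorry then went onto the turntable, and the can, bottle and jar went back to their spots on the rack.

**Lorry nudged:** "without shifting the lorry" was not fully met. Pictures from before and after the can's removal show the lorry turned by about 0.05 rad, with its middle moved about 1–2 mm. My carry height of 40 mm was too low, so the can most likely clipped the lorry as it passed. It did not fall, and I re-measured it before gripping it.

**Last checks before hand-in:**

| Item | Measured at the end (x, y, mm) | Compared with |
|---|---|---|
| Jar | (584.6, 19.8) | (584.8, 19.9) at the start |
| Bottle | (584.4, -39.2) | (584.6, -39.6) at the start |
| Can | (585.9, -97.8), yaw about 0.08 | (586.0 to 586.5, -97.1), yaw about 0.065 at the start |
| Lorry, measured just after placing | (483.4, -276.8) | turntable dot at about (482.9, -276.2) |

- **Upright:** all three containers stand upright, and the lorry is on its wheels.
- **Bystanders:** the sanding block, brush pot, paint pot and yellow lorries look unmoved.
- **Forces:** the highest wrist force I read was about 13 N.

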